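Run a leak test on a sealed vial

ROBOT

A 7-joint arm with a two-finger parallel gripper is mounted at the origin on a cart in front of the work surface, level with it; the furniture and walls round the work are solid. World frame = base frame: x ahead of the robot, y to its left, z up, the work surface at z = 0. Lengths are in m, angles in rad, forces in N, time in s.
With the tool pointing down it reaches from about 0.4 to 0.85 m from the base axis. Payload 4.5 kg.
Tool frame: the origin (TCP) lies where the fingers leave the gripper's body, on its centre line; the fingertips stand 64 mm ahead of it and the grasp point (between the pads) lies 45 mm ahead of it; z points along the fingers, y is the direction in which the jaws open and shut (so a half turn about z gives the same grasp; the last joint's range is limited). The gripper opens to 88 mm and grips with 3 to 60 N. Pads are 18 mm wide; open, the fingers measure 123 mm over their backs; the gripper's body (75 mm by 187 mm) begins 45 mm behind the grasp point.
Start: joints at [1.315, 0.689, -0.195, 1.565, 0.157, 0.902, -0.215], TCP at [0.179, -0.599, 0.303] pointing down, gripper open.
Joint ranges: [-3.01, 3.01], [-0.46, 2.08], [-1.47, 1.51], [0.13, 2.56], [-1, 4.14], [0.04, 2.09], [-2.66, 2.66]. Speed limits (rad/s): [2.57, 2.57, 3.14, 3.14, 3.14, 3.14, 3.14].

INTERFACE

Orientations are given as a unit quaternion [x, y, z, w].
In Python, from plant import monitor, snapshot, workorder, finder gives the robot as it stands.
- The arm moves only by the tool carry_out, never from a script. Its argument "motion" is one flat list of numbers, 6 for each row, row after row: the shift along the tool's x, y, z in cm, then the turn, a rotation vector about the tool's x, y, z in rad. In form: [x, y, z, rx, ry, rz, x, y, z, rx, ry, rz, ...]. A call has 1 to 8 rows; each row shifts and turns the commanded pose from where the row before left it, along the tool's axes as they then stand; what a row does not reach is not made up. A row lasts 1/8 s, in which the tool goes at most 62.5 mm and 10.7 degrees, less where a joint would pass 70% of its speed; a pose out of reach is approached as far as the arm can. A call with a gripper value outside its range is refused whole. "hand" is the finger opening in cm, from 0 to 8.81, set as the call begins (left out, the last holds). The fingers move at their own pace and stop on an object; "grip_force" is the grip in N (left out, the last holds). Time passes only in rows, so rows that do not move let the fingers close. It gives the time, the measured TCP pose, the force and the opening at its end, in the units of the state.
- monitor.get_state(): the state, without advancing time (a new reading comes with each control period).
- snapshot(name): name is "scene" or "top" or "wrist"; returns a dict with "frame" (384x512x3 uint8, red, green, blue), "range_z" (384x512 float32, m along the optical axis (not along the pixel's ray), 0 where there is no reading), "fx", "fy", "cx", "cy" (pixels), "rvec" (rotation vector, rad) and "tvec" (3), from world to camera coordinates, as OpenCV has them; the wrist camera has in their place "hand_eye" (4x4, takes a point from camera to tool coordinates, whose origin is the TCP and whose axes are the flange's). Camera axes: x right, y down, z forward; pixel columns grow to the right and rows downward; lengths in m; the calibration is good to about 2 mm. A picture is of the moment at which its call begins: read the wrist's pose just before it.
- workorder.finish_job(): hands the job in, once; it reports no verdict.
Trained networks look in a picture, given as the dict that the camera call returned (one of the last four; its "shot" number tells which), for a name from the list of things; names that differ only in an ending like _2 or _b are one class to them, and where a whole thing is asked for, a point or a joint stands for the part that bears it (a point fixed in the world has none). Each returns a list of dicts, best first, with "p" (0 to 1); they miss things now and then, are a little off and sometimes report something else, mostly with a low value. They report only what shows in the picture. A call takes as long as a camera call.
- finder.masks_of(picture, thing): "pixels" (384x512 bool, what is visible of it) and "extent" ([left, top, right, bottom] in pixels, round what is visible of it).
The state is a dict: "clock": time; "q": joint angles; "qd": joint speeds; "joint_torque": joint torques, N m; "tool_pos": TCP position; "eef_rot": TCP orientation; "contact_force": force on the tool from outside, world axes, zero at the start; "moment": the same for the moment, N m; "opening": opening from 0.0 (shut) to 1.0 (fully open).
Only numpy, scipy, OpenCV 4.12 (cv2) and the standard library are available. Lean on these libraries where they do the work, as an engineer would, in place of code of your own. Each camera call takes 0.05 s, during which the arm holds its last target. There are 200 camera calls.

TASK

A sealed vial stands in the bench leak tester. With closed fingers, press down the raised end of the rocker switch so that it tips fully over, then push the small round key fully in (it stays in by itself), then press the bar-shaped key fully down, keep it down for a good second and let it come up again. Do not press the large round key at any time, and leave the vial, the rubber stamp and the weight standing where they are: nothing is to be picked up.

Things in the scene. Friction and masses are not known exactly. Their poses are not given: they have to be found in the camera images.
- tester: Fixed grey box 104 (x) x 296 (y) x 45 mm high. Origin: centre of its underside; x points away from the robot, y left along the row of controls, z up. On its deck four modules with black controls stand in a row (x = 0; y = +58, 0, -58, -116 mm), square to it, in an order that varies. At y = +116 mm an aluminium cup, 39 mm across, 22 mm high, holds the vial.
- rocker_raised_end (a point): Point on top of the black rocker paddle (56 mm long along the tester's x, 22 mm wide), 6 mm from its end towards the robot, which starts raised. It moves with the paddle, which pivots about the tester's y, 22 mm beyond this point and 12 mm above the deck. Pressed straight down, the point goes from about 20 to 11 mm above the deck.
- rocker (a joint): Angle of the rocker: 0 = off, near end raised; 0.4 rad = tipped fully over, near end down. Starts between 0 and 0.06. Held by friction (about 1.2 N at the raised end moves it) and stays where it is left.
- pump_key_top (a point): Centre of the top of the small round black key, 16 mm across; it stands 16 mm above the deck and goes straight down 6 mm. It latches by friction: about 2.5 N moves it and it stays where it is left.
- pump_key (a joint): Travel of the small round key: 0 = out, 0.006 m = fully in. Starts between 0 and 0.001.
- test_key_top (a point): Centre of the top of the bar-shaped black key, 40 mm long along the tester's y, 16 mm wide; it stands 16 mm above the deck and goes straight down 6 mm against a spring (5 N fully down) and comes up again when released.
- test_key (a joint): Travel of the bar-shaped key: 0 = up, 0.006 m = fully down.
- vent_key_top (a point): Centre of the top of the large round black key, 30 mm across, which must be left alone; it stands 16 mm above the deck and is sprung like the bar-shaped key.
- vent_key (a joint): Travel of the large round key: 0 = up, 0.006 m = fully down.
- vial_center (a point): Centre of the white-capped vial, 26 mm across and 52 mm high, standing loose in the tester's cup; its top is 100 mm above the table.
- stamp_center (a point): Centre (38 mm up) of a wooden rubber stamp, 28 x 52 x 76 mm high, standing loose on the table left of the tester.
- weight_center (a point): Centre (15 mm up) of a brass-coloured weight with a knob, 29 mm across and 30 mm high, standing loose on the table right of the tester.

How it is judged:
By the outcome, as a careful person would: the job done as asked, in the order asked, and still so for the second after the job is handed in, with the robot touching nothing.
It also fails if it takes over 45 s, if anything falls off the work surface, if the arm or the gripper's body presses on something with over 40 N, if the wrist force passes 120 N, or if a joint passes its speed limit or range.

## Working session

There is one attempt and no reset: what is moved stays moved. The work goes in short steps, Python scripts to look and compute and a tool call to move; the robot and the scene stay as the last step left them, time stands still between calls to the robot, and variables do not carry over. Pictures are saved under pics/ and viewed, about 8 in all and at most 12, crops included, and the job is handed in when it is done.

Besides the shell and the picture viewer there is one more tool, called after ">>>" as a command line: name --argument value ..., lists and objects as JSON in quotes. carry_out: Moves the arm, as the interface text tells. Its arguments: {"type":"object","properties":{"motion":{"type":"array"},"hand":{"type":"number"},"grip_force":{"type":"number"}},"required":["motion"]}

```bash
mkdir -p pics; cat > h.py <<'E'
import numpy as np, cv2
from scipy.spatial.transform import Rotation as R
from plant import monitor, snapshot, workorder, finder
def pts(p, mask, st=None):
    v,u=np.nonzero(mask&(p["range_z"]>0)); z=p["range_z"][v,u]
    c=np.c_[(u-p["cx"])/p["fx"]*z,(v-p["cy"])/p["fy"]*z,z]
    if "hand_eye" in p:
        H=np.array(p["hand_eye"]); t=c@H[:3,:3].T+H[:3,3]
        return R.from_quat(st["eef_rot"]).apply(t)+st["tool_pos"]
    return (c-np.ravel(p["tvec"]))@R.from_rotvec(np.ravel(p["rvec"])).as_matrix()
def save(p,n): cv2.imwrite("pics/"+n+".png",cv2.cvtColor(p["frame"],cv2.COLOR_RGB2BGR))
E
python3 - <<'E'
from h import *
s=monitor.get_state(); print({k:np.round(v,3) for k,v in s.items()})
for c in("top","scene"):
    p=snapshot(c); save(p,c)
    for t in["tester","rocker_raised_end","pump_key_top","test_key_top","vent_key_top","vial_center","stamp_center","weight_center"]:
        for m in finder.masks_of(p,t)[:2]:
            q=pts(p,m["pixels"]); 
            if len(q): print(c,t,round(m["p"],2),m["extent"],np.round(np.median(q,0),3),np.round(np.percentile(q[:,2],95),3))
E
```

```text
{'clock': np.float64(0.0), 'q': array([ 1.315,  0.69 , -0.195,  1.566,  0.157,  0.903, -0.215]), 'qd': array([-0.002,  0.002, -0.   ,  0.001,  0.   ,  0.001, -0.   ]), 'joint_torque': array([-0.0000e+00, -5.2756e+01, -1.2670e+00, -1.5343e+01, -5.3000e-02,
        7.0000e-03,  0.0000e+00]), 'tool_pos': array([ 0.178, -0.598,  0.302]), 'eef_rot': array([ 0.99 ,  0.144, -0.   , -0.001]), 'contact_force': array([-0.333, -0.349, -0.142]), 'moment': array([-0.018,  0.013,  0.032]), 'opening': np.float64(1.001)}
top tester 0.95 [194.2, 168.5, 334.7, 245.4] [0.455 0.082 0.046] 0.052
top tester 0.7 [228.5, 195.4, 248.8, 204.0] [0.463 0.098 0.062] 0.064
top rocker_raised_end 0.77 [256.1, 194.2, 268.8, 218.0] [0.45  0.039 0.062] 0.067
top pump_key_top 0.57 [314.7, 212.9, 319.8, 221.0] [ 0.427 -0.074  0.061] 0.064
top test_key_top 0.69 [229.6, 195.2, 248.3, 205.4] [0.462 0.095 0.062] 0.064
top vent_key_top 0.59 [284.2, 202.9, 293.9, 219.4] [ 0.438 -0.018  0.062] 0.065
top vial_center 0.72 [311.7, 211.9, 320.0, 220.5] [ 0.427 -0.075  0.061] 0.064
top stamp_center 0.81 [169.6, 176.9, 191.0, 193.5]
[... 209 characters left out ...]
55 [237.2, 197.9, 261.6, 207.7] [0.445 0.036 0.06 ] 0.065
scene pump_key_top 0.54 [268.1, 222.1, 279.1, 229.8] [ 0.424 -0.077  0.058] 0.061
scene test_key_top 0.45 [231.8, 191.8, 246.0, 200.1] [0.459 0.091 0.059] 0.061
scene vent_key_top 0.6 [257.0, 210.5, 268.4, 218.3] [ 0.434 -0.023  0.059] 0.061
scene vent_key_top 0.15 [202.9, 181.0, 303.9, 260.6] [ 0.412 -0.027  0.038] 0.051
scene vial_center 0.72 [221.7, 167.3, 232.0, 183.2] [0.47  0.146 0.086] 0.1
scene stamp_center 0.63 [206.9, 164.5, 219.0, 186.7] [0.493 0.227 0.051] 0.073
scene weight_center 0.8 [281.0, 251.5, 296.6, 271.6] [ 0.409 -0.139  0.017] 0.029
scene weight_center 0.7 [253.4, 208.3, 270.1, 218.4] [ 0.435 -0.023  0.059] 0.061
```

```bash
python3 - <<'E'
import cv2
t=cv2.imread("pics/top.png")[140:260,150:370]; s=cv2.imread("pics/scene.png")[140:290,190:320]
cv2.imwrite("pics/tc.png",cv2.resize(t,None,fx=3.6,fy=3.6,interpolation=2)); 
E
```

```text
(no output)
```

View pics/tc.png

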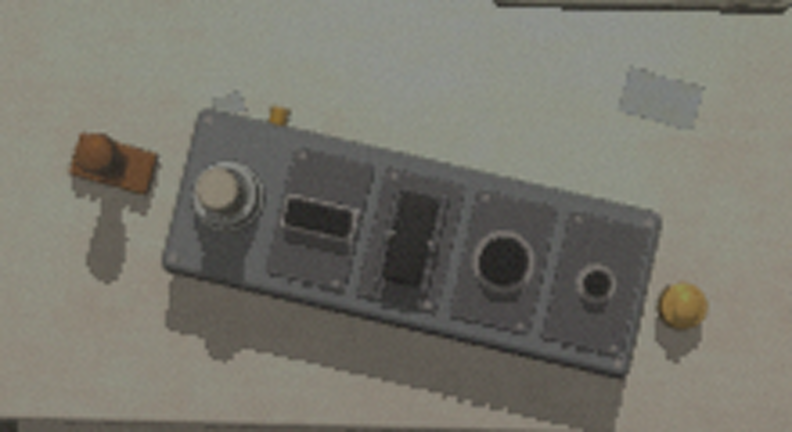

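View pics/scene.png

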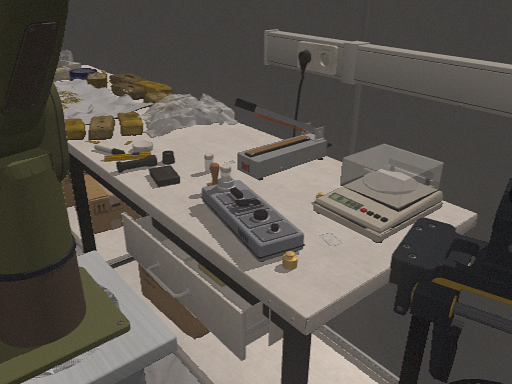

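The top view shows bar (crop 320,217), rocker (411,240), large round (503,262) and small round (597,283) from left to right, so the row is at y = +58, 0, -58, -116. The finder's positions agree (its "vial" in the top view is really the pump key). Tester yaw is about -0.20 rad. I'm moving above it with the fingers closed.

>>> carry_out --motion '[3.27,-3.92,0,0,0,0,3.27,-3.92,0,0,0,0,3.27,-3.92,0,0,0,0,3.27,-3.92,0,0,0,0,3.27,-3.92,0,0,0,0,3.27,-3.92,0,0,0,0,3.27,-3.92,0,0,0,0,3.27,-3.92,0,0,0,0]' --hand 0 --grip_force 10

```text
clock: 1.9
tool_pos: [0.3405, -0.2223, 0.303]
eef_rot: [0.99, 0.144, 0.001, 0.0]
contact_force: [0.4, -0.0, -0.1]
opening: 0.119
```

>>> carry_out --motion '[3.27,-3.92,0,0,0,0,3.27,-3.92,0,0,0,0,3.27,-3.92,0,0,0,0,3.27,-3.92,0,0,0,0,3.27,-3.92,0,0,0,0,0,0,0,0,0,0.164,0,0,0,0,0,0.164,0,0,0,0,0,0.164]'

```text
clock: 2.9
tool_pos: [0.4405, 0.0112, 0.3028]
eef_rot: [0.995, -0.103, 0.0, -0.0]
contact_force: [0.5, 0.6, 0.1]
opening: -0.001
```

>>> carry_out --motion '[0,0,0,0,0,0,0,0,0,0,0,0]'

```text
clock: 3.15
tool_pos: [0.4404, 0.011, 0.3028]
eef_rot: [0.995, -0.099, 0.0, -0.0]
contact_force: [0.4, -0.4, 0.2]
opening: -0.0
```

```bash
cat > look.py <<'E'
from h import *
import sys
s=monitor.get_state(); p=snapshot("wrist"); save(p,sys.argv[1])
print(s["clock"],np.round(s["tool_pos"],4),R.from_quat(s["eef_rot"]).as_matrix().round(3).tolist(),s["contact_force"])
for t in["rocker_raised_end","pump_key_top","test_key_top","vent_key_top","vial_center"]:
    for m in finder.masks_of(p,t)[:2]:
        q=pts(p,m["pixels"],s)
        if len(q): print(t,round(m["p"],2),m["extent"],"med",np.round(np.median(q,0),4),"mid",np.round((np.percentile(q,3,0)+np.percentile(q,97,0))/2,4),"z5,95",np.percentile(q[:,2],[5,95]).round(4))
E
python3 look.py w1
```

```text
3.15 [0.4404 0.011  0.3028] [[0.98, -0.198, 0.0], [-0.198, -0.98, -0.0], [0.0, -0.0, -1.0]] [ 0.37780237 -0.3623348   0.19308583]
rocker_raised_end 0.81 [216.8, 138.2, 242.0, 190.0] med [0.4516 0.0374 0.0608] mid [0.4511 0.0376 0.0574] z5,95 [0.053 0.066]
rocker_raised_end 0.7 [328.8, 158.3, 340.6, 175.4] med [ 0.4282 -0.0746  0.0606] mid [ 0.4277 -0.075   0.0574] z5,95 [0.0534 0.062 ]
pump_key_top 0.57 [328.0, 159.2, 341.7, 174.5] med [ 0.4278 -0.0746  0.0606] mid [ 0.4274 -0.0748  0.0577] z5,95 [0.0538 0.062 ]
test_key_top 0.69 [158.3, 153.4, 196.4, 173.9] med [0.4633 0.0937 0.0612] mid [0.4631 0.0937 0.0579] z5,95 [0.0543 0.0624]
test_key_top 0.41 [94.7, 154.8, 137.2, 184.6] med [0.4754 0.145  0.0991] mid [0.4747 0.1501 0.0798] z5,95 [0.0608 0.1012]
vent_key_top 0.55 [270.6, 155.0, 295.5, 177.7] med [ 0.44   -0.0186  0.0613] mid [ 0.4396 -0.0186  0.0596] z5,95 [0.0586 0.0625]
vial_center 0.78 [94.8, 155.1, 136.4, 184.8] med [0.4756 0.1449 0.0993] mid [0.475  0.1497 0.0813] z5,95 [0.0633 0.1012]
vial_center 0.66 [26.1, 140.6, 98.4, 173.8] med [0.4983 0.2235 0.0247] mid [0.4982 0.2263 0.0418] z5,95 [0.0093 0.0763]
```

View pics/w1.png

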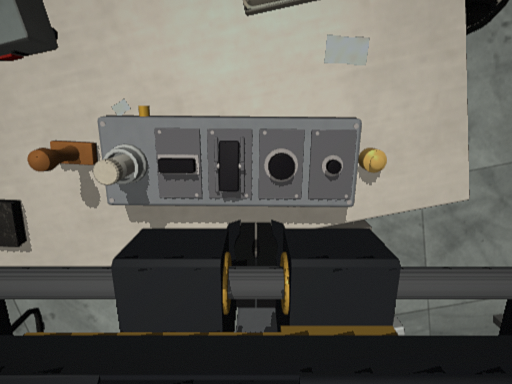

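The wrist view shows bar (177,165), rocker (229,165), large round (282,166) and small round (333,166), matching the finder. Next I check how high the bezels stand under the finger footprints.

```bash
python3 - <<'E'
from h import *
s=monitor.get_state(); p=snapshot("wrist")
q=pts(p,np.ones((384,512),bool),s)
a=-.2077; C=np.array([.4512,.0375]); x=np.array([np.cos(a),np.sin(a)]); y=np.array([-np.sin(a),np.cos(a)])
d=q[:,:2]-C; X=d@x; Y=d@y
for n,c in(("rocker",0),("pump",-.116),("bar",.058)):
    print(n,"Y offs -24..24 cols; rows X")
    for xi in np.arange(-.036,.037,.006):
        print("%4d"%(xi*1e3),*["%3d"%(1e3*np.max(q[m,2])) if (m:=(abs(X-xi)<.003)&(abs(Y-c-yi)<.003)).any() else " - " for yi in np.arange(-.024,.025,.006)])
E
```

```text
rocker Y offs -24..24 cols; rows X
 -36  49  50  49  49  49  50  49  50  50
 -30  49  54  55  49  49  49  64  54  49
 -24  49  55  65  67  68  68  67  55  49
 -18 295  54  65  66  66  66  66  55  49
 -12 302  55  65  65  65  65  65  55  49
  -6 309  58  63  64  64  63  63  60  49
   0 316  60  62  62  62  63  62  61  49
   5 324 287  60  61  61  61  61  60  49
  11 343 344 344 343 344 330 330 331 330
  17 345 344 344 344 344 344 344 342 322
  23 328 328 328 328 328 320 320 319 319
  29 327 328 328 328 328  49  54  53  49
  35  49  49  49  49  49  50  49  49  49
pump Y offs -24..24 cols; rows X
 -36  49  50  49  49  49  49  49  49  49
 -30  49  49  49  49  49  49  50  50  49
 -24  50  49  49  49  49  49  50  50  49
 -18  49  49  50  49  49  49  49  49  50
 -12  49  50  49  51  51 304  49  50  49
  -6  48  49  50  61  62 307 308  49  49
   0  49  49  50  62  62 306 308  49  49
   5  49  50  50  61  61 304 306  50  49
  11  49  49  50  51  51  50  50  49 320
  17  49  50  49  49  50  50  50  50 321
  23  49  49  50  49  50  49  49  49 320
  29  49  50  49  49  50  49  50  49  49
  35  49  49  49  49  49  50  49  50  49
bar Y offs -24..24 cols; rows X
 -36  50  49  49  50  49  49  50  49  49
 -30  49  50  50  49  49  50  49  49  50
 -24  50  49  50  49  49  49  49  50  49
 -18  50  49  49  49  49  49  49  50  50
 -12  50  51 305 305  50  50  50  50  50
  -6  50  62 309 306  62  62  62  62  48
   0  51  62 308 304  62  62  62  62  49
   5  52  62 306  63  62  62  63  62  49
  11 321  50  51  50  50  50  50  50  50
  17 321  49  49  49  49  49  50  49  50
  23 317  49  49  49  49  50  50  49  49
  29  50  50  49  49  49  50  49  48  49
  35  49  49  49  50  50  49  49  50  49
```

Rails beside the rocker stand at about 0.055 and nothing else is in the way. I'm going above the raised end with the tips at about 0.073.

>>> carry_out --motion '[-1.66,-2.83,0,0,0,0,0,0,4.2,0,0,0,0,0,4.2,0,0,0,0,0,4.2,0,0,0,0,0,4.0,0,0,0,0,0,0,0,0,0,0,0,0,0,0,0]'

```text
clock: 4.38
tool_pos: [0.4302, 0.0419, 0.1376]
eef_rot: [0.995, -0.101, 0.0, -0.0]
contact_force: [0.0, -0.9, 0.7]
opening: 0.005
```

```bash
python3 look.py w2
```

```text
4.375 [0.4302 0.0419 0.1376] [[0.98, -0.201, 0.001], [-0.201, -0.98, 0.0], [0.001, -0.0, -1.0]] [ 0.00647824 -0.9117047   0.74451836]
rocker_raised_end 0.58 [228.4, 136.8, 277.6, 222.3] med [0.4565 0.0366 0.0601] mid [0.4567 0.0369 0.0601] z5,95 [0.0561 0.0642]
pump_key_top 0.73 [440.1, 177.4, 478.6, 205.7] med [ 0.4285 -0.073   0.0604] mid [ 0.4279 -0.0745  0.057 ] z5,95 [0.0526 0.0617]
test_key_top 0.71 [110.4, 169.1, 191.7, 203.1] med [0.4638 0.0932 0.0612] mid [0.4635 0.0936 0.0583] z5,95 [0.0554 0.0623]
test_key_top 0.24 [444.3, 174.7, 475.3, 206.6] med [ 0.4285 -0.0733  0.0604] mid [ 0.4278 -0.0747  0.0564] z5,95 [0.052  0.0617]
vent_key_top 0.67 [331.4, 166.1, 385.8, 214.8] med [ 0.4406 -0.0178  0.0613] mid [ 0.44   -0.0179  0.0588] z5,95 [0.0569 0.0624]
vial_center 0.83 [2.2, 171.4, 65.9, 236.3] med [0.4749 0.1409 0.0839] mid [0.4749 0.1432 0.0813] z5,95 [0.0636 0.0998]
```

View pics/w2.png

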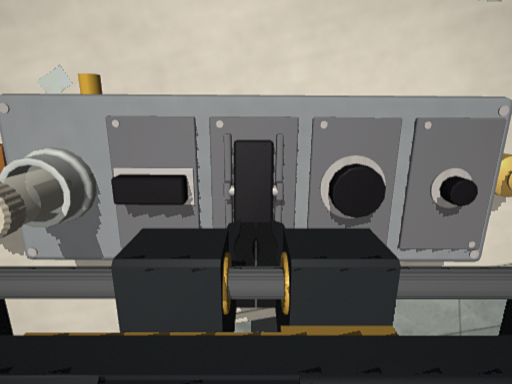

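The fingers (255,235) sit over the rocker's near end and are centred on the paddle (254,180). Pressing down in small steps.

>>> carry_out --motion '[0,0,0.4,0,0,0,0,0,0.3,0,0,0,0,0,0.3,0,0,0,0,0,0.3,0,0,0,0,0,0.15,0,0,0,0,0,0,0,0,0,0,0,0,0,0,0]'

```text
clock: 5.55
tool_pos: [0.429, 0.042, 0.1224]
eef_rot: [0.995, -0.101, -0.001, 0.0]
contact_force: [-2.2, 1.5, 5.4]
opening: 0.01
```

>>> carry_out --motion '[0,0,0.1,0,0,0,0,0,0,0,0,0,0,0,0,0,0,0]'

```text
clock: 5.92
tool_pos: [0.429, 0.042, 0.1221]
eef_rot: [0.995, -0.101, -0.001, 0.0]
contact_force: [-3.9, 1.9, 13.8]
opening: 0.004
```

Hard stop with the tips at 0.058, which is the height expected for fully tipped. I lift, back off a little and check.

>>> carry_out --motion '[0,0,-1.5,0,0,0,0,0,-3,0,0,0,-2,0,-3,0,0,0,-3,0,-3,0,0,0,0,0,0,0,0,0,0,0,0,0,0,0]'

```text
clock: 6.68
tool_pos: [0.3824, 0.0521, 0.2262]
eef_rot: [0.995, -0.101, 0.001, -0.0]
contact_force: [-0.1, 0.2, -0.9]
opening: 0.006
```

```bash
cat > rock.py <<'E'
from h import *
s=monitor.get_state(); p=snapshot("wrist"); save(p,"w3"); print(s["clock"],s["tool_pos"],s["contact_force"])
q=pts(p,np.ones((384,512),bool),s)
a=-.2077; C=np.array([.4512,.0375]); x=np.array([np.cos(a),np.sin(a)]); y=np.array([-np.sin(a),np.cos(a)])
d=q[:,:2]-C; X=d@x; Y=d@y
m=(abs(Y)<.006)&(abs(X)<.024)&(q[:,2]<.08)
b,c=np.polyfit(X[m],q[m,2],1); print("slope",np.arctan(b),"mid",c,m.sum(),X[m].min(),X[m].max())
for k,t in((-.116,"pump"),(.058,"bar"),(-.058,"vent")):
    m=(abs(Y-k)<.005)&(abs(X)<.005); print(t,np.median(q[m,2]) if m.any() else None)
E
python3 rock.py
```

```text
6.675 [0.3824202  0.05206607 0.22623642] [-0.07982481  0.2293298  -0.8780111 ]
slope 0.19841080775125905 mid 0.06148686361430839 955 -0.023723751740946996 0.02397791695636906
pump 0.06083783046649932
bar 0.06130051763853758
vent 0.06137134471067637
```

The rocker slope is +0.198 rad, which is fully tipped (range ±0.2). Next the small round key.

>>> carry_out --motion '[2.33,3.84,0,0,0,0,2.33,3.84,0,0,0,0,2.33,3.84,0,0,0,0,0,0,3.2,0,0,0,0,0,3.2,0,0,0,0,0,2.8,0,0,0,0,0,0,0,0,0,0,0,0,0,0,0]'

```text
clock: 7.72
tool_pos: [0.4268, -0.0752, 0.1345]
eef_rot: [0.995, -0.101, -0.0, 0.0]
contact_force: [-0.2, -1.7, -0.0]
opening: 0.003
```

```bash
python3 look.py w4
```

```text
7.725 [ 0.4268 -0.0752  0.1345] [[0.98, -0.201, -0.0], [-0.201, -0.98, -0.0], [-0.0, 0.0, -1.0]] [-0.15115354 -1.69526531 -0.04238969]
rocker_raised_end 0.59 [14.0, 177.1, 83.2, 268.4] med [0.455  0.0348 0.0617] mid [0.4521 0.0362 0.0605] z5,95 [0.0558 0.0663]
pump_key_top 0.74 [243.4, 212.7, 268.7, 222.1] med [ 0.4333 -0.0769  0.0597] mid [ 0.4324 -0.0764  0.0616] z5,95 [0.0528 0.062 ]
vent_key_top 0.75 [126.2, 199.8, 180.9, 237.2] med [ 0.4451 -0.0221  0.0612] mid [ 0.4452 -0.0198  0.0576] z5,95 [0.0539 0.0624]
vial_center 0.21 [244.6, 210.2, 265.3, 223.9] med [ 0.4334 -0.0764  0.0587] mid [ 0.4328 -0.0762  0.0567] z5,95 [0.0521 0.0615]
```

View pics/w4.png

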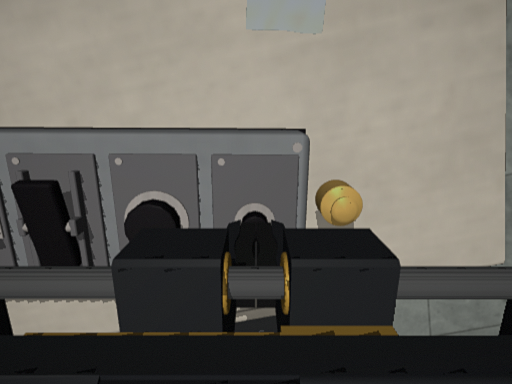

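The fingers (256,235) cover the small key, and the large key (152,222) is well clear. Pressing.

>>> carry_out --motion '[0.1,0,0.6,0,0,0,0,0,0.3,0,0,0,0,0,0.3,0,0,0,0,0,0.2,0,0,0,0,0,0.15,0,0,0,0,0,0,0,0,0,0,0,0,0,0,0]'

```text
clock: 8.9
tool_pos: [0.4275, -0.0751, 0.1194]
eef_rot: [0.995, -0.101, 0.0, 0.0]
contact_force: [-0.1, 0.7, 7.6]
opening: 0.005
```

>>> carry_out --motion '[0,0,0.1,0,0,0,0,0,0,0,0,0,0,0,0,0,0,0]'

```text
clock: 9.28
tool_pos: [0.4274, -0.0751, 0.1192]
eef_rot: [0.995, -0.101, 0.001, 0.0]
contact_force: [-1.3, 0.7, 20.1]
opening: 0.007
```

Hard stop at tip 0.055, which is 6 mm in. I lift, back off toward mid-tester and check.

>>> carry_out --motion '[0,0,-1.5,0,0,0,0,0,-4,0,0,0,0,0,-5,0,0,0,-2.5,-4,0,0,0,0,-2.5,-4,0,0,0,0,0,0,0,0,0,0,0,0,0,0,0,0]'

```text
clock: 10.15
tool_pos: [0.3945, 0.0129, 0.2229]
eef_rot: [0.995, -0.101, -0.0, 0.0]
contact_force: [1.0, -0.5, 0.0]
opening: 0.009
```

```bash
python3 rock.py
```

```text
10.15 [0.39454604 0.01291033 0.22286617] [ 1.00780737 -0.52062803  0.02505666]
slope 0.19796454152003953 mid 0.06152392674561935 914 -0.0238754218778945 0.02369217152029514
pump 0.05537296075693934
bar 0.061272379051594134
vent 0.061340615016723304
```

Pump key is in (0.0554), rocker still tipped. Now the bar key.

>>> carry_out --motion '[2.57,-4.65,0,0,0,0,2.57,-4.65,0,0,0,0,0,0,3,0,0,0,0,0,3,0,0,0,0,0,2.8,0,0,0,0,0,0,0,0,0,0,0,0,0,0,0]'

```text
clock: 11.08
tool_pos: [0.464, 0.0932, 0.1354]
eef_rot: [0.995, -0.102, 0.0, 0.0]
contact_force: [-0.0, 0.7, -0.5]
opening: 0.008
```

```bash
python3 look.py w5
```

```text
11.075 [0.464  0.0932 0.1354] [[0.979, -0.202, 0.0], [-0.202, -0.979, -0.0], [0.0, 0.0, -1.0]] [-0.03890536  0.70802553 -0.46834275]
rocker_raised_end 0.85 [336.1, 183.4, 382.2, 233.9] med [0.4672 0.0358 0.0644] mid [0.4657 0.0358 0.0635] z5,95 [0.0608 0.0668]
test_key_top 0.78 [214.8, 209.8, 289.1, 226.3] med [0.4702 0.0947 0.0599] mid [0.4693 0.0933 0.0574] z5,95 [0.053  0.0619]
vent_key_top 0.77 [423.6, 201.8, 486.8, 254.8] med [ 0.4416 -0.0165  0.0612] mid [ 0.4403 -0.0176  0.0575] z5,95 [0.0535 0.0623]
vial_center 0.72 [90.7, 211.6, 170.3, 265.4] med [0.4845 0.1492 0.0948] mid [0.4822 0.1503 0.0808] z5,95 [0.0614 0.101 ]
```

View pics/w5.png

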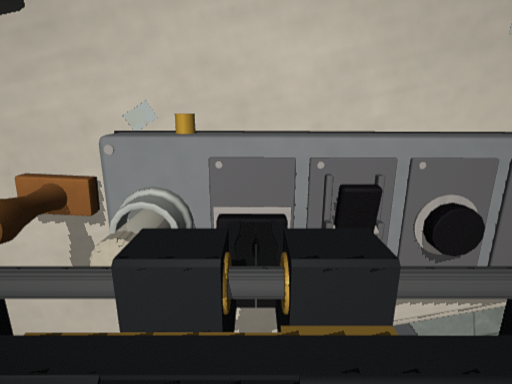

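The fingers (256,240) are over the middle of the bar (252,218), with the vial and its cup to the left and clear. Pressing down, then holding.

>>> carry_out --motion '[0,0,0.6,0,0,0,0,0,0.3,0,0,0,0,0,0.3,0,0,0,0,0,0.3,0,0,0,0,0,0.15,0,0,0,0,0,0,0,0,0,0,0,0,0,0,0]'

```text
clock: 12.25
tool_pos: [0.4634, 0.0941, 0.1193]
eef_rot: [0.995, -0.101, 0.0, 0.0]
contact_force: [-2.5, -1.5, 14.6]
opening: 0.007
```

>>> carry_out --motion '[0,0,0.1,0,0,0,0,0,0,0,0,0,0,0,0,0,0,0]'

```text
clock: 12.62
tool_pos: [0.4633, 0.0941, 0.1191]
eef_rot: [0.995, -0.101, 0.0, 0.0]
contact_force: [-3.6, -0.7, 23.7]
opening: 0.001
```

Fully down (tip 0.055, 24 N on the stop). I hold for 1.5 s, then release.

>>> carry_out --motion '[0,0,0,0,0,0,0,0,0,0,0,0,0,0,0,0,0,0,0,0,0,0,0,0,0,0,0,0,0,0,0,0,0,0,0,0,0,0,0,0,0,0,0,0,0,0,0,0]'

```text
clock: 13.62
tool_pos: [0.4633, 0.0941, 0.1191]
eef_rot: [0.995, -0.101, 0.0, 0.0]
contact_force: [-3.8, -0.7, 24.5]
opening: 0.007
```

>>> carry_out --motion '[0,0,0,0,0,0,0,0,0,0,0,0,0,0,0,0,0,0,0,0,0,0,0,0]'

```text
clock: 14.12
tool_pos: [0.4634, 0.0941, 0.1191]
eef_rot: [0.995, -0.101, 0.0, 0.0]
contact_force: [-4.3, -0.7, 24.6]
opening: 0.004
```

>>> carry_out --motion '[0,0,-1,0,0,0,0,0,-3,0,0,0,0,0,-4,0,0,0,0,0,-4,0,0,0,-2.5,4,-3,0,0,0,-2.5,4,-3,0,0,0,0,0,0,0,0,0,0,0,0,0,0,0]'

```text
clock: 15.12
tool_pos: [0.3992, 0.0262, 0.2974]
eef_rot: [0.995, -0.101, 0.0, -0.0]
contact_force: [-0.0, 0.1, 0.5]
opening: 0.011
```

```bash
python3 rock.py; python3 look.py w6
```

```text
15.125 [0.39921252 0.0261655  0.29742472] [-0.02950169  0.14773951  0.51577471]
slope 0.20053811609806463 mid 0.061468061832896125 527 -0.023168761057420776 0.023993732638038032
pump 0.05541115181175024
bar 0.06121915429144455
vent 0.06117581201162864
15.175 [0.3994 0.0265 0.2971] [[0.98, -0.2, 0.0], [-0.2, -0.98, 0.001], [0.0, -0.001, -1.0]] [0.17466416 0.03472981 1.08657186]
rocker_raised_end 0.98 [224.4, 97.8, 246.4, 152.7] med [0.4525 0.0375 0.0614] mid [0.4517 0.0378 0.0605] z5,95 [0.0556 0.0661]
test_key_top 0.56 [157.4, 114.3, 203.1, 132.0] med [0.4627 0.0936 0.0612] mid [0.4623 0.0941 0.0599] z5,95 [0.0594 0.0623]
vent_key_top 0.59 [278.7, 111.3, 305.1, 137.5] med [ 0.4391 -0.0187  0.0612] mid [ 0.4388 -0.0187  0.0565] z5,95 [0.0513 0.0625]
vial_center 0.93 [93.4, 116.0, 136.4, 141.7] med [0.4742 0.1454 0.0994] mid [0.4742 0.1499 0.0804] z5,95 [0.0621 0.1012]
```

View pics/w6.png

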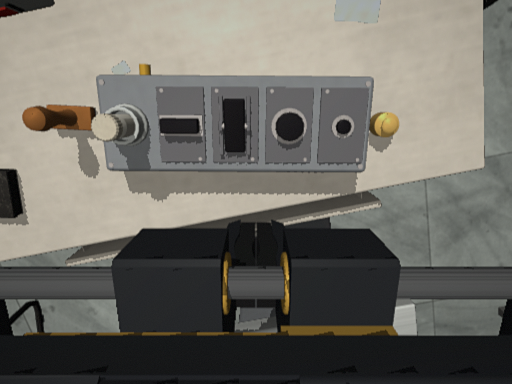

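The vial (110,128), stamp (60,118) and weight (384,124) stand where they were. The bar (180,125) is up, the small key (343,126) is in, and the arm is clear. Handing in.

```bash
python3 -c "
from plant import workorder
print(workorder.finish_job())"
```

```text
the job is handed in; nothing more can be done
None
```

The job is done in the order asked and handed in, with the clock at about 15 s. With closed fingers I tipped the rocker, pushed the small round key in, then held the bar key down for at least 1.5 s and released it.

The last checks, from the wrist camera's depth readings:
- **Rocker:** its slope is +0.20 rad, which is fully tipped over.
- **Small round key:** its top is at 0.0554 m, down from 0.0608 m. That is 5.4 mm of movement by depth; it ended on a hard stop at 20 N, so I take it as fully in.
- **Bar key:** it was held on its stop at about 24 N and is back up at 0.0612 m.
- **Large round key:** its top stayed at about 0.061 m and the fingers never went over it at pressing height.
- **Vial, stamp and weight:** they stand where they were in the final picture.

No final check failed. Early on, the networks gave a few wrong labels, for example the small key reported as the vial in the top view. I settled those against the pictures.

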